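# Lock the feed-disc shaft on its bench stand

## Robot

A 6-joint arm with a two-finger parallel gripper is mounted at the origin on a cart in front of the work surface, level with it; the furniture and walls round the work are solid. World frame = base frame: x ahead of the robot, y to its left, z up, the work surface at z = 0. Lengths are in m, angles in rad, forces in N, time in s.
With the tool pointing down it reaches from about 0.375 to 0.975 m from the base axis. Payload 3.8 kg.
Tool frame: the origin (TCP) lies at the very end of the fingers, on their centre line; the grasp point (between the pads) lies 19 mm behind it; z points along the fingers, y is the line along which they close (so a half turn about z gives the same grasp; the last joint's range is limited). The gripper opens to 85 mm and grips with 20 to 120 N. Pads are 22 mm wide; open, the fingers measure 114 mm over their backs; the gripper's body (76 mm by 85 mm) begins 54 mm behind the grasp point. The pads swing forward as they close: fully open they stand 13 mm farther back than shut.
Start: joints at [-1.313, 0.264, 1.604, -0, 1.274, -0.037], TCP at [0.196, -0.646, 0.231] pointing down, gripper open.
Joint ranges: [-2.63, 2.63], [-0.94, 2.18], [0.31, 2.57], [-1.31, 4.45], [0, 2.66], [-2.55, 2.55]. Speed limits (rad/s): [2.57, 2.57, 3.14, 3.14, 3.14, 3.14].

## Interface

Orientations are given as a rotation vector (axis times angle).
In Python, from workcell import bot gives the robot as it stands.
- The arm moves only by the shell command python3 -m creep 'ROWS' [FORCE]. ROWS is JSON, a list of rows, each a list of 5 numbers: the shift along the tool's x, y, z in units of 0.05 m (1.0 is 0.05 m), then the turn about the tool's z in units of 0.1 rad (1.0 is 0.1 rad), then the opening, from 0 (shut) to 1 (fully open). In form: [[tx, ty, tz, spin, hand], ...]. A call has 1 to 20 rows; each row shifts and turns the commanded pose from where the row before left it, along the tool's axes as they then stand; what a row does not reach is not made up. A row lasts 1/8 s, in which the tool goes at most 62.5 mm and 10.7 degrees, less where a joint would pass 70% of its speed; a pose out of reach is approached as far as the arm can. A call with a number of a shift or a turn outside -1 to 1 is refused whole. A call with a gripper value outside its range is refused whole. The fingers move at their own pace and stop on an object; FORCE is the grip in N (left out, the last holds). Time passes only in rows, so rows that do not move let the fingers close. It gives the time, the measured TCP pose, the force, the opening and the grip force at its end, in the units of the state.
- bot.read_state(): the state, without advancing time (a new reading comes with each control period).
- bot.read_camera(name): name is "scene" or "top" or "wrist"; returns a dict with "pixels" (480x640x3 uint8, red, green, blue), "vfov" (degrees; the focal length in pixels is half the picture's height over the tangent of half this angle, whatever the lens; pixels are square), "cx", "cy" (the principal point, pixels), "world_to_cam" (4x4, takes a point from world to camera coordinates). Camera axes: x right, y down, z forward; pixel columns grow to the right and rows downward; lengths in m; the calibration is good to about 2 mm. A picture is of the moment at which its call begins. There is no depth.
- bot.finish_job(): hands the job in; it is judged then, once.
Trained networks look in a picture, given as the dict that the camera call returned (one of the last four; its "shot" number tells which), for a name from the list of things; names that differ only in an ending like _2 or _b are one class to them, and where a whole thing is asked for, a point or a joint stands for the part that bears it (a point fixed in the world has none). Each returns a list of dicts, best first, with "score" (0 to 1); they miss things now and then, are a little off and sometimes report something else, mostly with a low value. They report only what shows in the picture. A call takes as long as a camera call.
- bot.look_for(target, picture): "bbox" ([left, top, right, bottom] in pixels, round what is visible of it).
- bot.regions_of(target, picture): "mask" (480x640 bool, what is visible of it) and "bbox" ([left, top, right, bottom] in pixels, round what is visible of it).
The state is a dict: "time": time; "q": joint angles; "joint_vel": joint speeds; "joint_torque": joint torques, N m; "tool_pos": TCP position; "tcp_rot": TCP orientation; "wrist_force": force on the tool from outside, world axes, zero at the start; "torque": the same for the moment, N m; "width": opening from 0.0 (shut) to 1.0 (fully open); "grip_force": force on a finger pad.
Only numpy, scipy, OpenCV 4.12 (cv2) and the standard library are available. Lean on these libraries where they do the work, as an engineer would, in place of code of your own. Each camera call takes 0.05 s, during which the arm holds its last target. There are 200 camera calls.

## Task

The shaft that carries the blue feed disc has to be locked in its bench stand before the disc's screws are undone. With the fingertips, push the hand lever of the slotted lock disc over towards the robot until the slot lines up with the steel lock bar at the front, then push the bar by its end plate through the slot and fully home, until the plate meets the outer guide. Nothing is to be picked up: do not lift the bar or pull it back, leave the loose things on the bench where they are, and finish with the hand clear.

Things in the scene. Friction and masses are not known exactly. Their poses are not given: they have to be found in the camera images.
- shaft_stand: fixed bench stand: grey base plate 70 x 150 x 10 mm, three upright aluminium plates. Origin on the bench under the lock disc's centre; x away from the robot, y along the shaft towards the feed disc, z up. Shaft axis: x = 0, z = 94 mm. Lock disc (92 mm diameter, 10 thick) in the plane y = 0. Blue feed disc (122 mm diameter) upright at y = 42 to 48 mm, top 155 mm above the bench
- bar_line (a point): point of the stand where the lock bar's line crosses the lock disc's plane (stand x = -36, y = 0, z = 94 mm). The upright plates have eyes for the bar on this line, 1.5 mm play each side, 2 mm above: bearing plates at stand y = 20 to 32 and -32 to -20 mm, outer guide at -100 to -88 mm; their tops are 112 mm above the bench
- lock_disc (a joint): angle (rad) of shaft, lock disc, lever and feed disc. 0: slot faces the robot, in line with the bar; positive: slot and lever turned up and away from the robot about the stand's y. Starts at 0.4 to 1.1, limits -0.4 and 1.5, stays where left (friction 0.16 N m, 2 to 3 N at the lever). Turn to within 0.1; the bar's tapered nose then centres the disc
- slot_mid (a point): middle of the disc's only slot, 36 mm from the shaft axis; turns with the disc and coincides with bar_line when in line. The slot is 16 mm wide, open at the rim, 20 mm deep, cut right through the disc
- lever_end (a point): free end of the black hand lever, 87 mm from the shaft axis. The lever is a straight radial round grip 14 mm thick, 46 to 87 mm from the axis, in the disc's plane, 0.785 rad from the slot: at angle q it points 0.785 + q above the horizontal, measured from the robot side. It starts near upright; with the slot in line it leans 45 degrees towards the robot. The disc's top is at 140 mm
- lock_bar: loose steel bar 14 mm wide, 10 high, 134 long, in the eyes at the stand's front, sliding along the stand's y (friction 1 to 3 N). Origin: middle of its nose end, which tapers over 6 mm; its y points along the bar to the disc, z up. Nose starts at stand y = -17 to -11 mm, meets the disc's face at -5 mm if the slot is not in line; fully home at +34 mm, end plate against the outer guide
- bar_plate (a point): where to push the bar: outer face of the upright end plate at its tail, 138 mm behind the nose, 18 mm above the bar's centre line. The plate is 26 mm wide, 4 mm thick, from 5 mm below to 33 mm above the bar's centre line (top 127 mm above the bench); the space behind it (stand -y) is free above 35 mm
- roller_a: white nylon roller 27 mm across, 30 mm high, standing on the bench behind the bar's tail, right of the stand; origin under its centre; bystander, leave it alone
- roller_b: second white nylon roller, same size, standing a little further right; origin under its centre; bystander
- hex_key: black hex key 94 x 32 x 6 mm lying left of the stand; origin under its centre; bystander
- tub_front: round tub of cotton swabs, 59 mm across, 80 mm high, on the bench to the right; origin under its centre; bystander
- oil_bottle: oil bottle with a long spout, 44 mm across, 145 mm high, near that tub; origin under its centre; bystander
- roving_cone: white cone of cotton roving, 47 mm across, 69 mm high, at the back behind the stand; origin under its centre; bystander
- dark_screwdriver: screwdriver 191 mm long lying along the front edge of the bench, to the right, its length along its own x; bystander

How it is judged:
By the outcome, as a careful person would: the job done as asked, in the order asked, and still so for the second after the job is handed in, with the robot touching nothing.
It also fails if it takes over 51 s, if anything falls off the work surface, if the arm or the gripper's body presses on something with over 40 N, if the wrist force passes 120 N, or if a joint passes its speed limit or range.

## Working session

There is one attempt and no reset: what is moved stays moved. The work goes in short steps, Python scripts to look and compute and a shell command to move; the robot and the scene stay as the last step left them, time stands still between calls to the robot, and variables do not carry over. Pictures are saved under pics/ and viewed, at most 10 in all, crops included, and the job is handed in when it is done.

```bash
mkdir -p pics; ls
python3 - <<'E'
from workcell import bot
import cv2, numpy as np
s=bot.read_state(); print(s)
for n in ["scene","top"]:
    p=bot.read_camera(n); cv2.imwrite(f"pics/{n}0.png",p["pixels"][:,:,::-1])
    print(n,p["vfov"],p["cx"],p["cy"],np.array(p["world_to_cam"]).round(4).tolist())
    for t in ["shaft_stand","lock_disc","slot_mid","lever_end","lock_bar","bar_plate","roller_a","oil_bottle","tub_front"]:
        r=bot.look_for(t,p); print(t,[(np.round(a["bbox"]).astype(int).tolist(),round(a["score"],2)) for a in r[:3]])
E
```

```text
pics
{'time': 0.0, 'q': array([-1.31291551e+00,  2.64788890e-01,  1.60537156e+00,  1.01979043e-05,
        1.27370418e+00, -3.69125247e-02]), 'joint_vel': array([ 0.00221684, -0.000219  , -0.00165681,  0.00013479, -0.00026013,
        0.001128  ]), 'joint_torque': array([-3.33208154e-04, -5.15112340e+01, -3.67314970e+01,  2.52155914e-04,
        1.30802847e-02, -2.10812445e-06]), 'tool_pos': array([ 0.19592256, -0.64517595,  0.22993927]), 'tcp_rot': array([-3.10529359e+00, -4.61048946e-01,  3.78005178e-04]), 'wrist_force': array([0.99660912, 0.13148591, 0.11425333]), 'torque': array([ 0.00608128, -0.06775099, -0.06767615]), 'grip_force': 0.0, 'width': 1.00111064664614}
scene 44.54078577181977 325.5456915965957 243.62658950630697 [[-0.8426, -0.5386, -0.0083, 0.2781], [-0.3287, 0.5263, -0.7842, 0.3703], [0.4267, -0.658, -0.6204, 0.9245], [0.0, 0.0, 0.0, 1.0]]
shaft_stand [([277, 254, 366, 339], 0.56), ([341, 238, 377, 288], 0.53)]
lock_disc [([278, 255, 340, 327], 0.94)]
slot_mid [([280, 252, 340, 331], 0.68)]
lever_end [([284, 256, 342, 328], 0.65)]
lock_bar [([339, 238, 381, 290], 0.
[... 207 characters left out ...]
-0.9927, -0.0017, -0.1758], [-0.9709, 0.1187, -0.2081, 0.5376], [0.2067, -0.0235, -0.9781, 0.8869], [0.0, 0.0, 0.0, 1.0]]
shaft_stand [([246, 265, 332, 328], 0.58)]
lock_disc [([243, 267, 298, 326], 0.77), ([332, 277, 345, 292], 0.67), ([374, 285, 465, 300], 0.56)]
slot_mid [([244, 268, 300, 329], 0.69), ([423, 251, 459, 282], 0.52)]
lever_end [([244, 262, 301, 327], 0.61)]
lock_bar [([288, 296, 360, 312], 0.79)]
bar_plate [([294, 293, 358, 310], 0.68), ([423, 246, 459, 283], 0.53)]
roller_a [([243, 267, 300, 327], 0.48)]
oil_bottle [([443, 230, 472, 258], 0.97), ([244, 267, 302, 327], 0.71), ([296, 298, 361, 310], 0.32)]
tub_front [([425, 247, 457, 282], 0.86), ([245, 267, 297, 328], 0.72)]
```

Run:
```python
import cv2
a=cv2.imread("pics/scene0.png")[200:365,240:460]; b=cv2.imread("pics/top0.png")[210:360,220:440]
cv2.imwrite("pics/s1.png",cv2.resize(a,None,fx=3.6,fy=3.6,interpolation=2))
cv2.imwrite("pics/t1.png",cv2.resize(b,None,fx=3.6,fy=3.6,interpolation=2))
```

```text
(no output)
```

View pics/s1.png

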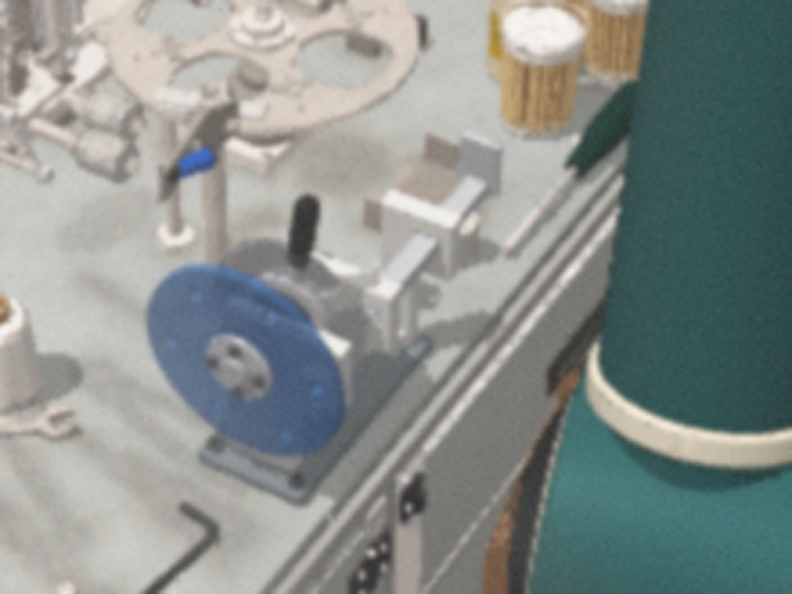

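View pics/t1.png

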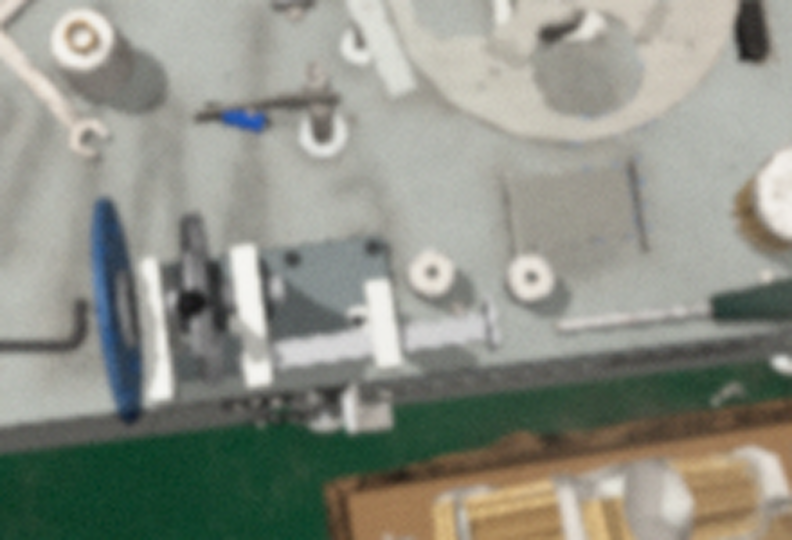

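View pics/top0.png

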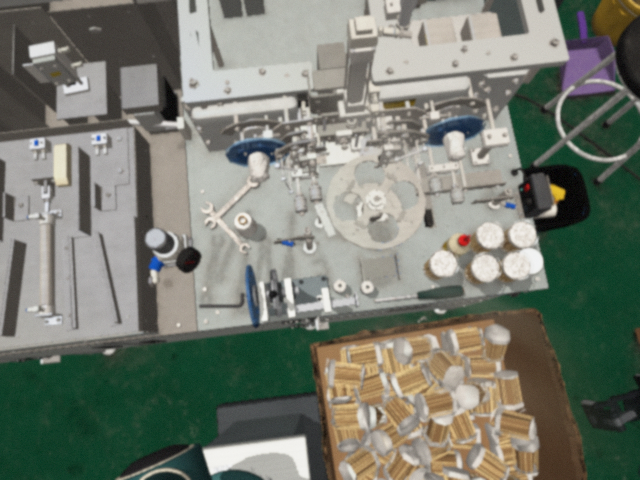

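The top view shows the stand at about (245–360, 260–325), with the lever near-upright (black tip about (273, 294)). The bar's end plate is at about (357, 300) and the rollers at (340, 286) and (367, 287). I'll fit the stand pose from these features.

```bash
cat > fit.py <<'E'
from workcell import bot
import numpy as np, cv2
from scipy.optimize import least_squares
C={}
for n in ["scene","top"]:
    C[n]=bot.read_camera(n)
def proj(P,c):
    P=np.atleast_2d(P); M=np.array(c["world_to_cam"]); X=P@M[:3,:3].T+M[:3,3]
    f=240/np.tan(np.radians(c["vfov"])/2)
    return X[:,:2]/X[:,2:]*f+[c["cx"],c["cy"]]
def W(p,L):
    L=np.atleast_2d(L)/1000.; x,y,a=p[:3]; R=np.array([[np.cos(a),-np.sin(a),0],[np.sin(a),np.cos(a),0],[0,0,1]])
    return L@R.T+[x,y,0]
t=lambda u,v: np.array([220+u/3.6,210+v/3.6]); s=lambda u,v: np.array([240+u/3.6,200+v/3.6])
th=np.linspace(0,2*np.pi,181)
def circ(y): return np.c_[61*np.cos(th),0*th+y,94+61*np.sin(th)]
def lev(q,r): return [-r*np.cos(.785+q),0,94+r*np.sin(.785+q)]
def res(p):
    q,ys,xf,xn,xf3,xn3,b1,b2=p[3:]
    T=[([xf,26,112],t(151,259)),([xn,26,112],t(161,402)),([xf,-26,112],t(244,245)),([xn,-26,112],t(258,385)),
       ([xf3,-94,112],t(377,279)),([xn3,-94,112],t(390,366)),([-36,b1,99],t(320,346)),([-36,b2,99],t(445,331)),
       ([-36,ys-136,127],t(493,321)),(lev(q,85),t(191,302))]
    S=[([-36,ys-136,127],s(482,142)),(lev(q,85),s(308,202))]
    r=[]
    for L,c in((T,C["top"]),(S,C["scene"])):
        r+=list((proj(W(p,[l for l,_ in L]),c)-[o for _,o in L]).ravel())
    e=proj(W(p,np.r_[circ(48)]),C["scene"]); r+=list(np.r_[e.min(0),e.max(0)]-np.r_[s(147,264),s(346,456)])
    e=proj(W(p,np.r_[circ(45)]),C["top"]); r+=[e[:,1].min()-t(103,198)[1],e[:,1].max()-t(130,421)[1],e[e[:,1].argmin(),0]-t(104,0)[0],e[e[:,1].argmax(),0]-t(130,0)[0]]
    return np.array(r)
if __name__=="__main__":
    z=least_squares(res,[.45,.1,0,.7,-14,40,-50,0,-50,-60,-115],x_scale=[.1,.1,.1,.3]+[10]*7,loss="soft_l1")
    print(z.x.round(4).tolist()); print(res(z.x).round(1).tolist())
    p=z.x; g=lambda L:W(p,L).round(4).tolist()
    print("lever end",g(lev(p[3],87)),"target",g(lev(0,87)),"plate",g([-36,p[4]-138,112]),"home plate",g([-36,-104,112]))
    # overlay
    for n in C:
        im=cv2.resize(C[n]["pixels"][:,:,::-1].copy(),None,fx=3,fy=3,interpolation=2)
        def pl(L,col,closed=False): cv2.polylines(im,[(proj(W(p,L),C[n])*3+1).astype(int)],closed,col,1)
        for y in(42,48): pl(circ(y),(0,255,255))
        for y in(20,32,-20,-32,-88,-100): pl([[-52,y,112],[30,y,112]],(0,255,0))
        pl([[-36,p[4],94],[-36,p[4]-138,94]],(0,0,255)); y=p[4]-138; pl([[-49,y,127],[-23,y,127],[-23,y,89],[-49,y,89]],(0,0,255),True)
        pl([lev(p[3],46),lev(p[3],87)],(255,0,255))
        c=im[660:1020,660:1200] if n=="top" else im[630:1080,720:1260]
        cv2.imwrite(f"pics/ov_{n}.png",c)
    a,b=cv2.imread("pics/ov_top.png"),cv2.imread("pics/ov_scene.png")
    v=np.vstack([a,b]);cv2.imwrite("pics/ov.png",cv2.resize(v,None,fx=.74,fy=.74))
E
python3 fit.py
```

```text
[0.4307, -0.1421, 0.0163, 0.6427, -12.6381, 22.5291, -51.9084, -4.7834, -50.7185, -59.1836, -125.8811]
[-1.7, -0.0, -0.1, -0.5, -0.4, 0.1, 0.6, 0.4, 0.1, -0.0, -0.1, 0.0, 0.1, 0.9, 0.0, 0.3, -0.4, -0.1, -0.8, 0.3, -0.1, -2.2, 0.3, -2.7, 0.2, -0.5, -1.0, -1.7, -0.3, 1.0, -0.1, 0.4]
lever end [[0.4183, -0.1423, 0.1801]] target [[0.3692, -0.1431, 0.1555]] plate [[0.3972, -0.2933, 0.112]] home plate [[0.3964, -0.2467, 0.112]]
```

View pics/ov.png

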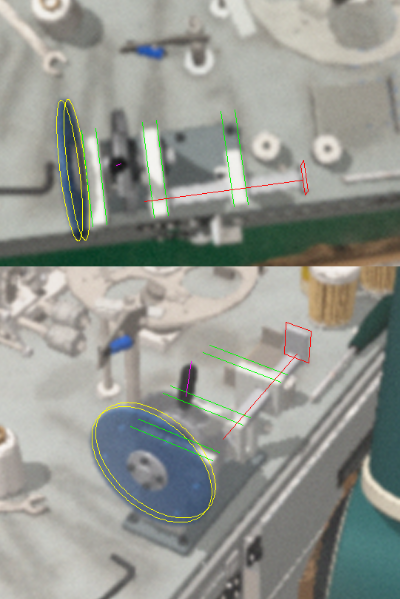

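The fit agrees to 2–3 mm: stand at (0.431, −0.142), yaw 0.016, q about 0.64, nose at about −12.6 mm. Next I spin to align with the stand, shut the hand and go behind and above the lever.

```bash
python3 -m creep '[[0,0,0,0.93,0],[0,0,0,0.93,0],[0,0,0,0.93,0],[0.26,-0.5,0,0,0],[0.5,-0.9,0,0,0],[0.5,-0.9,0,0,0],[0.5,-0.9,0,0,0],[0.5,-0.9,0,0,0],[0.5,-0.9,0,0,0],[0.5,-0.9,0,0,0],[0.5,-0.9,0,0,0],[0.5,-0.9,0,0,0],[0.5,-0.9,0,0,0],[0.5,-0.9,0,0,0],[0.3,-0.5,0,0,0],[0,0,0,0,0],[0,0,0,0,0]]' 20
python3 - <<'E'
from workcell import bot
import cv2,numpy as np
s=bot.read_state();print(s["tool_pos"],s["tcp_rot"],s["width"],s["time"])
p=bot.read_camera("wrist");cv2.imwrite("pics/w1.png",p["pixels"][:,:,::-1])
E
```

```text
time: 3.22
tool_pos: [0.4659, -0.1419, 0.2313]
tcp_rot: [3.141, 0.025, -0.0]
wrist_force: [-0.1, -0.9, -0.2]
width: 0.003
grip_force: 0.0
[ 0.46591126 -0.1419472   0.23130215] [ 3.14093592e+00  2.53991910e-02 -4.61696146e-04] 0.00314687264886156 3.225
```

View pics/w1.png

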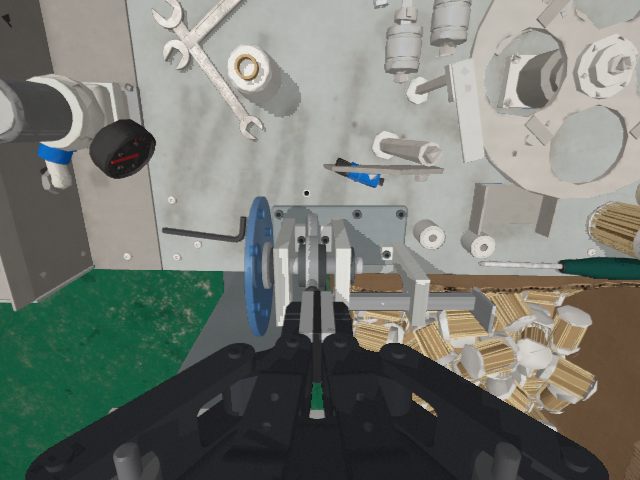

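The wrist view shows the lock disc at about column 312, directly under the shut fingers at about 317, with the feed disc clear at 248–272. I lower behind the lever and push it towards the robot.

```bash
python3 -m creep '[[0,0,0.5,0,0],[0,0,0.6,0,0],[0,0,0.52,0,0],[0,0,0,0,0],[-0.2,0,0,0,0],[-0.2,0,0,0,0],[-0.2,0,0,0,0],[-0.2,0,0,0,0],[-0.15,0,0,0,0],[-0.15,0,0,0,0],[-0.1,0,0,0,0],[-0.1,0,0,0,0],[0,0,0,0,0]]'
python3 - <<'E'
from workcell import bot
import cv2
p=bot.read_camera("wrist");a=p["pixels"][180:360,220:420,::-1]
p=bot.read_camera("scene");b=p["pixels"][220:350,260:400,::-1]
cv2.imwrite("pics/c2.png",cv2.hconcat([cv2.resize(a,(400,360)),cv2.resize(b,(388,360),interpolation=2)]))
E
```

```text
time: 4.9
tool_pos: [0.4004, -0.1425, 0.1501]
tcp_rot: [-3.141, -0.025, 0.002]
wrist_force: [0.3, -0.4, 0.7]
width: 0.001
grip_force: 0.4
```

View pics/c2.png

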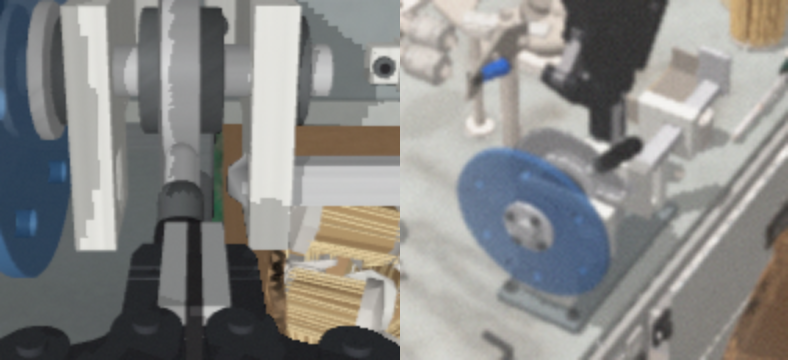

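The lever now leans well over, with its tip at about (346, 273) in the scene view. I back off to measure the angle with an unobstructed view.

```bash
python3 -m creep '[[0.4,0,0,0,0],[0.2,0,-0.6,0,0],[0,0.6,-0.8,0,0],[0,1,-0.2,0,0],[0,1,0,0,0],[0,1,0,0,0],[-0.4,1,0,0,0],[-0.4,1,0,0,0],[-0.4,0.4,0,0,0],[0,0,0,0,0]]'
cat > ang.py <<'E'
from workcell import bot
import cv2,numpy as np,fit
P=[0.4307,-0.1421,0.0163]
for n in("scene","top"):
    c=bot.read_camera(n); g=c["pixels"]; 
    print(n,[(round(q,2),fit.proj(fit.W(P,[fit.lev(q,r) for r in(50,85)]),c).round(1).tolist()) for q in(-.1,0,.1,.2)])
    x0,y0,w,h=(300,235,70,70) if n=="scene" else (245,255,70,70)
    a=cv2.resize(g[y0:y0+h,x0:x0+w,::-1],(390,390),interpolation=cv2.INTER_CUBIC)
    for q,col in((0,(0,0,255)),(.2,(0,255,0))):
        l=(fit.proj(fit.W(P,[fit.lev(q,r) for r in(46,87)]),c)-[x0,y0])*390/w
        cv2.polylines(a,[l.astype(int)],False,col,1)
    cv2.imwrite(f"pics/a_{n}.png",a)
cv2.imwrite("pics/a1.png",cv2.hconcat([cv2.imread("pics/a_scene.png"),cv2.imread("pics/a_top.png")]))
E
python3 ang.py
```

```text
time: 6.25
tool_pos: [0.3742, -0.444, 0.2292]
tcp_rot: [-3.14, -0.02, 0.003]
wrist_force: [0.2, 0.4, -0.0]
width: -0.001
grip_force: 0.0
scene [(-0.1, [[338.1, 279.5], [350.7, 275.7]]), (0, [[336.6, 277.5], [348.1, 272.0]]), (0.1, [[334.9, 275.4], [345.2, 268.5]]), (0.2, [[333.0, 273.5], [342.0, 265.2]])]
top [(-0.1, [[276.9, 311.7], [277.5, 325.9]]), (0, [[276.5, 309.7], [276.8, 322.5]]), (0.1, [[276.1, 307.6], [276.1, 318.7]]), (0.2, [[275.7, 305.2], [275.3, 314.7]])]
```

View pics/a1.png

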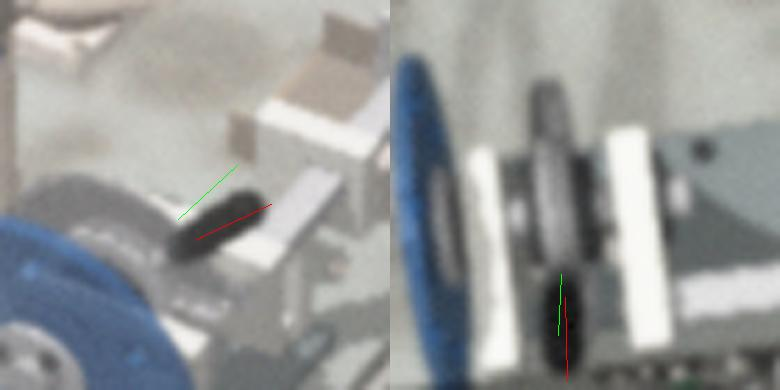

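The angle reads about +0.05 to +0.1 (the scene slope gives about 0.05, the top view a little more), so I nudge about 6 mm further.

```bash
python3 -m creep '[[0.3,-0.5,0,0,0],[0.3,-0.9,0,0,0],[0.3,-0.9,0,0,0],[0.3,-1,0,0,0],[0,-1,0,0,0],[0,-1,0,0,0],[0,-0.72,0,0,0],[0,0,0.5,0,0],[0,0,0.6,0,0],[0,0,0.48,0,0],[0,0,0,0,0],[-0.2,0,0,0,0],[-0.2,0,0,0,0],[-0.12,0,0,0,0],[-0.1,0,0,0,0],[-0.1,0,0,0,0],[0,0,0,0,0]]'
python3 -m creep '[[0.4,0,0,0,0],[0.2,0,-0.6,0,0],[0,0.6,-0.8,0,0],[0,1,-0.2,0,0],[0,1,0,0,0],[0,1,0,0,0],[-0.4,1,0,0,0],[-0.4,1,0,0,0],[-0.4,0.4,0,0,0],[0,0,0,0,0]]'
python3 ang.py >/dev/null
```

```text
time: 8.57
tool_pos: [0.3953, -0.142, 0.1517]
tcp_rot: [3.141, 0.024, 0.002]
wrist_force: [-0.0, -1.2, 1.3]
width: -0.001
grip_force: 0.7
time: 9.82
tool_pos: [0.3684, -0.4433, 0.2305]
tcp_rot: [-3.14, -0.02, 0.002]
wrist_force: [0.8, 0.2, 0.2]
width: 0.0
grip_force: 0.0
```

View pics/a1.png

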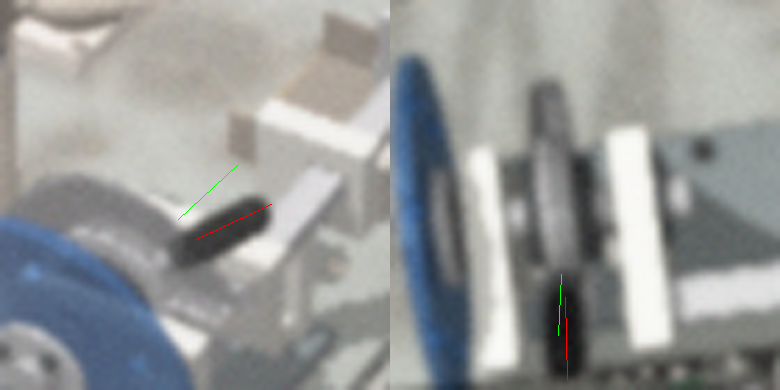

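Angle is now about 0.02. I go to the space behind the bar's end plate and lower the hand there.

```bash
python3 -m creep '[[0.3,-0.8,0.2,0,0],[0.3,-0.9,0.4,0,0],[0,-0.27,0.6,0,0],[0,0,0.7,0,0],[0,0,0.6,0,0],[0,0,0,0,0]]'
python3 -m creep '[[0,-0.2,0,0,0],[0,-0.2,0,0,0],[0,-0.1,0,0,0],[0,-0.1,0,0,0],[0,-0.1,0,0,0],[0,-0.1,0,0,0]]'
python3 - <<'E'
from workcell import bot
import cv2
p=bot.read_camera("wrist");a=p["pixels"][100:340,160:480,::-1]
p=bot.read_camera("scene");b=p["pixels"][200:330,280:420,::-1]
cv2.imwrite("pics/c3.png",cv2.hconcat([cv2.resize(a,(400,300)),cv2.resize(b,(323,300),interpolation=2)]))
E
```

```text
time: 10.78
tool_pos: [0.3971, -0.3402, 0.1038]
tcp_rot: [-3.137, -0.028, 0.007]
wrist_force: [0.2, 0.2, -0.6]
width: 0.003
grip_force: 0.0
time: 11.52
tool_pos: [0.3978, -0.3032, 0.1064]
tcp_rot: [3.141, 0.025, 0.0]
wrist_force: [0.3, -1.7, 0.8]
width: -0.001
grip_force: 0.8
```

View pics/c3.png

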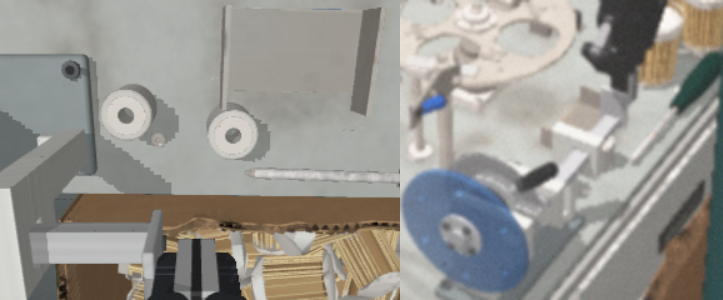

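The fingertips are just behind the end plate and centred on it. I push in steps and watch the force.

```bash
python3 -m creep '[[0,-0.1,0,0,0],[0,-0.1,0,0,0],[0,-0.1,0,0,0]]' | grep -E 'pos|force'; python3 -m creep '[[0,-0.1,0,0,0],[0,-0.1,0,0,0]]'| grep -E 'pos|force'; python3 -m creep '[[0,-0.1,0,0,0],[0,-0.1,0,0,0]]'| grep -E 'pos|force'
```

```text
tool_pos: [0.3976, -0.288, 0.1064]
wrist_force: [0.5, -1.8, -0.2]
grip_force: 0.8
tool_pos: [0.3974, -0.2779, 0.1063]
wrist_force: [-0.1, -1.0, 0.4]
grip_force: 0.8
tool_pos: [0.3972, -0.2679, 0.1063]
wrist_force: [0.1, -2.1, 0.7]
grip_force: 0.9
```

```bash
python3 -m creep '[[0,-0.1,0,0,0],[0,-0.05,0,0,0]]' | grep -E 'pos|force'; python3 -m creep '[[0,-0.06,0,0,0],[0,-0.04,0,0,0]]'| grep -E 'pos|force'
```

```text
tool_pos: [0.3971, -0.2604, 0.1064]
wrist_force: [-0.0, -3.0, 0.5]
grip_force: 0.9
tool_pos: [0.3971, -0.2566, 0.1065]
wrist_force: [-1.0, -8.0, -1.4]
grip_force: 4.3
```

```bash
python3 -m creep '[[0,-0.04,0,0,0],[0,0,0,0,0]]' | grep -E 'pos|force'; python3 -m creep '[[0,-0.04,0,0,0],[0,0,0,0,0]]' | grep -E 'pos|force'
```

```text
tool_pos: [0.3972, -0.2565, 0.1067]
wrist_force: [-0.8, -10.9, -2.6]
grip_force: 5.8
tool_pos: [0.3973, -0.2564, 0.1068]
wrist_force: [-2.2, -17.2, -6.0]
grip_force: 8.9
```

The bar stopped solidly at 17 N, at the expected home position. I retreat straight back, lift away and check.

```bash
python3 -m creep '[[0,0.1,0,0,0],[0,0.4,0,0,0],[0,0.8,0,0,0],[0,0.4,-0.6,0,0],[0,0,-0.9,0,0],[0,0,-0.8,0,0],[0,0.4,0,0,0],[0,0,0,0,0]]'
python3 - <<'E'
from workcell import bot
import cv2
p=bot.read_camera("wrist");a=p["pixels"][100:400,100:500,::-1]
p=bot.read_camera("scene");b=p["pixels"][220:340,270:400,::-1]
cv2.imwrite("pics/c4.png",cv2.hconcat([cv2.resize(a,(400,300)),cv2.resize(b,(325,300),interpolation=2)]))
E
```

```text
time: 14.5
tool_pos: [0.3982, -0.3579, 0.2206]
tcp_rot: [-3.141, -0.023, 0.001]
wrist_force: [-0.8, 0.1, -0.1]
width: 0.001
grip_force: 0.0
```

View pics/c4.png

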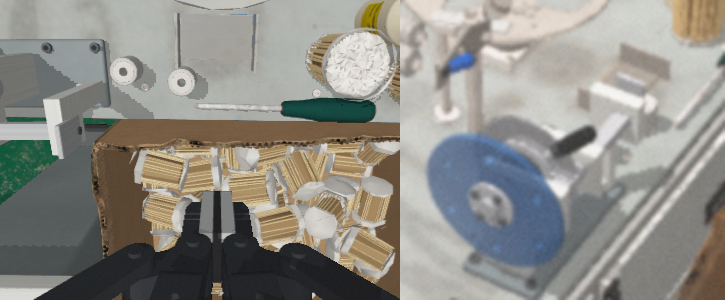

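The end plate is flush against the outer guide, the rollers haven't moved and the hand is clear.

```bash
python3 -c "from workcell import bot; print(bot.finish_job())"
```

```text
the job is handed in; nothing more can be done
None
```

The shaft is locked: I pushed the lever over until the slot lined up (about 0.02 rad off before the bar went in), then pushed the bar fully home with its end plate against the outer guide. The hand finished clear, no loose items were seen to move, and I handed the job in at about 15 s.

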